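# Flip open the key box and ping the tracker

## Robot

A 6-joint arm with a two-finger parallel gripper is mounted at the origin on the work surface. World frame = base frame: x ahead of the robot, y to its left, z up, the work surface at z = 0. Lengths are in m, angles in degrees, forces in N, time in s.
With the tool pointing down it reaches from about 0.2 to 0.875 m from the base axis. Payload 3.4 kg.
Tool frame: the origin (TCP) lies midway between the tips of the shut fingers; the grasp point (between the pads) lies 19 mm behind it (env.pinch_z is the distance from the TCP to the grasp point, in m); z points along the fingers, x is the direction in which the jaws open and shut, and the axes are right-handed (so a half turn about z gives the same grasp; the last joint's range is limited). The gripper opens to 94 mm and grips with 3 to 60 N. Pads are 16 mm wide; open, the fingers measure 119 mm over their backs; the gripper's body (75 mm by 177 mm) begins 78 mm behind the grasp point.
Start: joints at [56.494, 15.808, 86.224, -0, 77.962, -6.933], TCP at [0.257, 0.514, 0.205] pointing down, gripper open.
Joint ranges: [-165.64, 165.64], [-43.16, 119.46], [12.63, 154.43], [-67.54, 247.53], [6.08, 155.33], [-154.97, 154.97]. Speed limits (degrees/s): [147.25, 147.25, 180, 180, 180, 180].

## Interface

Orientations are given as a 3x3 rotation matrix whose columns are the frame's x, y, z axes.
In Python, from plant import env, imaging gives the robot as it stands.
- The arm moves only by the tool move_arm, never from a script. Its arguments are lists of equal length, an entry for each row: "delta_pos": the shift along the tool's x, y, z in m, a list of three; "rotation": the turn, a rotation vector about the tool's x, y, z in degrees, a list of three. In form: {"delta_pos": [[tx, ty, tz], ...], "rotation": [[wx, wy, wz], ...]}. A call has 1 to 12 rows; each row shifts and turns the commanded pose from where the row before left it, along the tool's axes as they then stand; what a row does not reach is not made up. A row lasts 1/10 s, in which the tool goes at most 50 mm and 8.59 degrees, less where a joint would pass 70% of its speed; a pose out of reach is approached as far as the arm can. A call is refused whole if a number of a shift passes 0.05 or a number of a turn 8.59, either way. A call with a gripper value outside its range is refused whole. "claw" is the opening, from 0 (shut) to 1 (fully open), set as the call begins (left out, the last holds). The fingers move at their own pace and stop on an object; the grip force is fixed at half the most. Time passes only in rows, so rows that do not move let the fingers close. It gives the time, the measured TCP pose, the force and the opening at its end, in the units of the state.
- env.read_state(): the state, without advancing time (a new reading comes with each control period).
- imaging.capture(name): name is "side" or "top" or "wrist"; returns a dict with "frame" (480x640x3 uint8, red, green, blue), "depth" (480x640 float32, m along the optical axis (not along the pixel's ray), 0 where there is no reading), "fx", "fy", "cx", "cy" (pixels), "rvec" (rotation vector, rad) and "tvec" (3), from world to camera coordinates, as OpenCV has them; the wrist camera has in their place "mount" (4x4, takes a point from camera to tool coordinates, whose origin is the TCP and whose axes are the tool frame's). Camera axes: x right, y down, z forward; pixel columns grow to the right and rows downward; lengths in m; the calibration is good to about 2 mm. The wrist camera is an equidistant fisheye: a pixel r from the principal point sees the ray r / f radians off the axis. A picture is of the moment at which its call begins: read the wrist's pose just before it.
- env.finish_job(): hands the job in, once; it reports no verdict.
The state is a dict: "t": time; "qpos": joint angles; "dq": joint speeds; "tau": joint torques, N m; "position": TCP position; "orientation": TCP orientation; "ft_force": force on the tool from outside, world axes, zero at the start; "wrist_torque": the same for the moment, N m; "width": finger opening in m.
Only numpy, scipy, OpenCV 4.12 (cv2) and the standard library are available. Lean on these libraries where they do the work, as an engineer would, in place of code of your own. Each camera call takes 0.05 s, during which the arm holds its last target. There are 200 camera calls.

## Task

Push the oak lid of the charcoal key box up and over, past upright, until it leans back and stays wide open by itself. Then press the white cap of the round tag tracker inside all the way down for a moment to make it chirp, and let it spring back. It is all pushing and pressing with the fingertips: do not pick up the tracker, and leave the speaker, earbud case, tin and jar where they stand.

Things in the scene. Friction and masses are not known exactly. Their poses are not given: they have to be found in the camera images.
- key_box: charcoal ceramic key box, fixed, 150 (its x) x 140 (its y) x 85 mm high without the lid. Origin: centre of its underside; z up; -x side: the front, where the lid juts out; +x side: the hinge. Walls 8 mm thick; inner floor 134 x 124 mm, 40 mm above the origin (45 mm below the rim). Up to 34 mm height the outside is an inset foot, 134 x 124 mm
- lid (a joint): hinge of the oak lid, rad: 0 closed (level, on the rim), grows as the front edge goes up and over towards the box's +x. Swings freely with little friction: falls shut below about 1.5, falls open by itself beyond about 1.6, rests on its stop at 1.95 (leaning back some 20 degrees beyond upright). Lid 110 to 220 g
- lid_lip (a point): middle of the lower front edge of the lid, moves with it. x axis: from the front edge to the hinge, z: out of the lid's top. The lid is a plate 180 mm long from hinge to front edge, 140 mm wide, 10 mm thick. Closed, it juts out 30 mm in front of the box as a lip, 85 mm above the surface, under which fingers tilted about 45 degrees can reach; a thin dark stripe marks the lip on top
- lid_hinge (a point): middle of the hinge line, at the box's +x rim, 85 mm above the work surface; the hinge runs along the box's y; axes as the box
- tracker: round aluminium tag tracker, 44 mm across and 9 mm thick, with a white press cap on top; lies loose and flat on the box's inner floor, hidden until the lid is open. Origin: centre of its underside, z up. About 60 g
- cap (a joint): travel of the tracker's white cap, m: 0 up, 0.005 pressed fully down; sprung, about 1 N to start and 4 N to bottom; springs back by itself
- cap_top (a point): centre of the top of the white cap (32 mm across), 16 mm above the tracker's underside when not pressed; the cap moves straight down
- speaker: white plastic speaker cube, 70 mm on each side, 300 g, loose; a bystander. Origin: centre of its underside, z up
- earbud_case: teal silicone earbud case, 62 x 50 x 26 mm high, loose; a bystander. Origin: centre of its underside, z up
- tin: round stainless twist-cap tin, 69 mm across, 48 mm high, loose; a bystander. Origin: centre of its underside, z up
- jar: glass jar with a steel cap, 68 mm across, 100 mm high, loose; a bystander. Origin: centre of its underside, z up

How it is judged (in metres and radians):
On the way, in this order (a step that is already met when the one before it is completed fails the run):
1. the lid has gone over and stands wide open by itself (value of joint lid above 1.75 rad and contact force between lid and the fingers below 0.1 N), for 0.2 s.
2. a finger presses the tracker's cap down in the open box (value of joint cap above 0.0035 m and contact force between the fingers and tracker above 1 N and value of joint lid above 1.75 rad), for 0.1 s.
At the end, for the whole second after the job is handed in: The lid rests open beyond 1.75 rad with nothing holding it, the tracker's cap was pressed more than 3.5 mm (held 0.1 s) and is up again, the tracker lies flat on the floor of the box, and the four bystanders are upright and within 30 mm of where they stood (value of joint lid above 1.75 rad and velocity of joint lid between -0.1 and 0.1 rad/s and value of joint cap below 0.0015 m and linear speed of tracker below 0.02 m/s and z of tracker in the frame of key_box between 0.03 and 0.05 m and horizontal distance between tracker and key_box below 0.085 m and angle between tracker's own z axis and vertical below 0.15 rad and distance of each of speaker, earbud_case, tin, jar from where it was at the start of the episode below 0.03 m and angle between each of speaker, earbud_case, tin, jar's own z axis and vertical below 0.2 rad); the robot touches nothing.
It fails at once if the tracker is lifted (z of tracker in the frame of key_box above 0.055 m).
It fails at once if the speaker is lifted, moved more than 30 mm or tipped (distance of speaker from where it was at the start of the episode above 0.03 m or angle between speaker's own z axis and vertical above 0.3 rad).
It fails at once if the earbud case is lifted, moved more than 30 mm or tipped (distance of earbud_case from where it was at the start of the episode above 0.03 m or angle between earbud_case's own z axis and vertical above 0.3 rad).
It fails at once if the tin is lifted, moved more than 30 mm or tipped (distance of tin from where it was at the start of the episode above 0.03 m or angle between tin's own z axis and vertical above 0.3 rad).
It fails at once if the jar is lifted, moved more than 30 mm or tipped (distance of jar from where it was at the start of the episode above 0.03 m or angle between jar's own z axis and vertical above 0.3 rad).
It also fails if it takes over 53 s, if anything falls off the work surface, if the arm or the gripper's body presses on something with over 40 N, if the wrist force passes 120 N, or if a joint passes its speed limit or range.

## Working session

There is one attempt and no reset: what is moved stays moved. The work goes in short steps, Python scripts to look and compute and a tool call to move; the robot and the scene stay as the last step left them, time stands still between calls to the robot, and variables do not carry over. Pictures are saved under pics/ and viewed, about 8 in all and at most 12, crops included, and the job is handed in when it is done.

Besides the shell and the picture viewer there is one more tool, called as name(argument=value, ...) on one line, values as JSON. move_arm: Moves the arm, as the interface text tells. Its arguments: {"type":"object","properties":{"delta_pos":{"type":"array","items":{"type":"array","items":{"type":"number"}}},"rotation":{"type":"array","items":{"type":"array","items":{"type":"number"}}},"claw":{"type":"number"}},"required":["delta_pos","rotation"]}

```bash
mkdir -p pics; cat > h.py <<'E'
import numpy as np, cv2
from plant import env, imaging
def cap(n):
    s=env.read_state(); c=imaging.capture(n); c['s']=s; np.save(f'/tmp/{n}.npy',c,allow_pickle=True); return c
def load(n): return np.load(f'/tmp/{n}.npy',allow_pickle=True).item()
def world(c,u,v,z=None):
    R=cv2.Rodrigues(np.array(c['rvec'],float))[0]; t=np.array(c['tvec'],float).ravel()
    r=np.array([(u-c['cx'])/c['fx'],(v-c['cy'])/c['fy'],1.]); o=-R.T@t; d=R.T@r
    if z is None: return o+d*np.median(c['depth'][int(v)-1:int(v)+2,int(u)-1:int(u)+2])
    return o+d*(z-o[2])/d[2]
E
python3 - <<'E'
from h import *
for n in('top','side'):
    c=cap(n); cv2.imwrite(f'pics/{n}0.png',c['frame'][:,:,::-1])
print(c['s'])
E
```

```text
{'t': 0.05, 'qpos': array([ 5.64928105e+01,  1.58460643e+01,  8.62924441e+01, -3.68022666e-04,
        7.79619952e+01, -6.93296978e+00]), 'dq': array([-0.02752279, -0.00341612, -0.09854461,  0.00135973, -0.01976764,
       -0.01598815]), 'tau': array([ 7.26819981e-04, -4.05831063e+01, -2.38050091e+01,  7.03102956e-02,
        2.96036352e-02, -3.92984248e-05]), 'position': array([0.25693233, 0.51378731, 0.20463956]), 'orientation': array([[ 4.47354676e-01,  8.94356118e-01, -9.63108716e-04],
       [ 8.94354940e-01, -4.47355665e-01, -1.46608141e-03],
       [-1.74205102e-03, -2.05502666e-04, -9.99998462e-01]]), 'ft_force': array([-0.3077526 , -0.9719705 ,  0.19259766]), 'wrist_torque': array([0.02494078, 0.00618503, 0.01020559]), 'width': 0.09407718994188247}
```

View pics/top0.png

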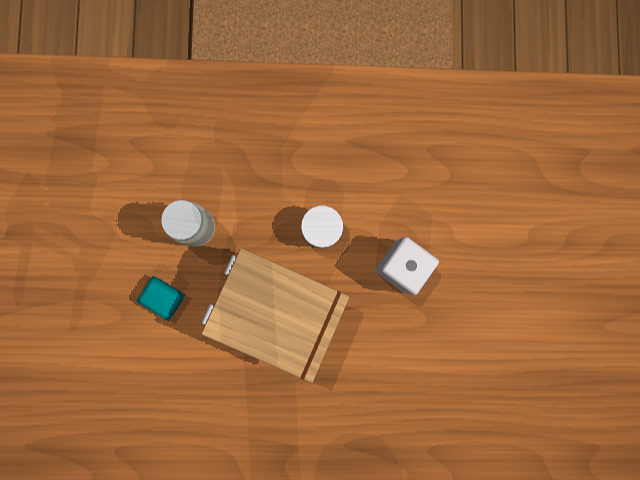

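View pics/side0.png

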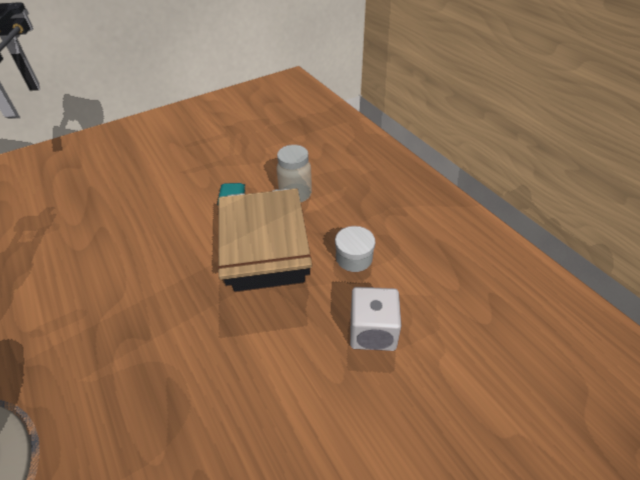

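The top view shows the closed lid: hinge corners at about (238,249) and (203,333), front corners at (349,295) and (312,383). The speaker is at (408,266), tin at (322,227), jar at (182,220) and case at (160,298).

```bash
python3 - <<'E'
from h import *
c=load('top')
P=[world(c,u,v,.095) for u,v in((238,249),(203,333),(349,295),(312,383))]
for p in P: print(p.round(4))
print('depth pt',world(c,270,320).round(4),world(c,330,330).round(4))
h=(P[0]+P[1])/2; f=(P[2]+P[3])/2; print('hinge',h,'lip',f,np.linalg.norm(h-f),np.linalg.norm(P[0]-P[1]),np.linalg.norm(P[2]-P[3]),np.degrees(np.arctan2(*(h-f)[[1,0]])))
print(np.degrees(np.arctan2(*(P[0]-P[2])[[1,0]])),np.degrees(np.arctan2(*(P[1]-P[3])[[1,0]])), np.degrees(np.arctan2(*(P[0]-P[1])[[1,0]])),np.degrees(np.arctan2(*(P[2]-P[3])[[1,0]])))
for n,u,v,z in(('spk',411,266,.07),('tin',322,227,.048),('jar',182,220,.1),('case',160,298,.026)): print(n,world(c,u,v,z).round(3),world(c,u,v).round(3))
# lid plane from depth
s=load('side')
for u,v in((228,205),(225,258),(295,250),(290,205),(355,240),(376,305),(293,155),(232,187)): print(u,v,world(s,u,v).round(3))
E
```

```text
[0.6094 0.1617 0.095 ]
[0.4845 0.2095 0.095 ]
[ 0.5427 -0.0061  0.095 ]
[0.4129 0.0477 0.095 ]
depth pt [0.5044 0.1115 0.0953] [0.4905 0.022  0.0954]
hinge [0.54695787 0.1855916  0.095     ] lip [0.47781113 0.02077078 0.095     ] 0.17873772879059155 0.1336667070794437 0.14051213374151092 67.24064938908036
68.33714450413834 66.12168646816843 -20.940677529114655 -22.508201749644993
spk [ 0.588 -0.107  0.07 ] [ 0.588 -0.106  0.071]
tin [0.65  0.034 0.048] [0.65  0.034 0.05 ]
jar [0.651 0.245 0.1  ] [0.651 0.245 0.1  ]
case [0.532 0.294 0.026] [0.532 0.295 0.026]
228 205 [0.491 0.185 0.095]
225 258 [0.438 0.075 0.095]
295 250 [0.536 0.031 0.095]
290 205 [0.581 0.127 0.094]
355 240 [0.654 0.034 0.047]
376 305 [ 0.592 -0.106  0.07 ]
293 155 [0.652 0.242 0.1  ]
232 187 [0.541 0.307 0.026]
```

move_arm(delta_pos=[[-0.03,0.025,-0.004],[-0.03,0.025,-0.004],[-0.03,0.025,-0.004],[-0.03,0.025,-0.004],[-0.03,0.025,-0.004],[-0.03,0.025,-0.004],[-0.03,0.025,-0.004],[-0.03,0.025,-0.004],[-0.03,0.025,-0.004],[-0.03,0.025,-0.004],[-0.03,0.025,-0.004],[-0.03,0.025,-0.004]], rotation=[[0,0,0],[0,0,0],[0,0,0],[0,0,0],[0,0,0],[0,0,0],[0,0,0],[0,0,0],[0,0,0],[0,0,0],[0,0,0],[0,0,0]], claw=0)

```text
t: 1.3
position: [0.3643, 0.0566, 0.2535]
orientation: [[0.447, 0.894, 0.0], [0.894, -0.447, 0.0], [0.0, -0.0, -1.0]]
ft_force: [0.7, -0.6, -0.1]
width: 0.002
```

move_arm(delta_pos=[[-0.03,0.025,-0.004],[-0.03,0.025,-0.004],[-0.03,0.025,-0.004],[-0.03,0.025,-0.004],[0,0,0],[0,0,0],[0,0,0],[0,0,0],[0,0,0],[0,0,0],[0,0,0],[0,0,0]], rotation=[[0,0,0],[0,0,0],[0,0,0],[0,0,0],[0,0,8.5],[0,0,8.5],[0,0,8.5],[0,0,8.5],[0,0,8.5],[0,0,8.5],[0,0,8.5],[0,0,8.5]])

```text
t: 2.5
position: [0.3999, -0.0938, 0.2691]
orientation: [[0.996, -0.086, -0.001], [-0.086, -0.996, 0.0], [-0.001, -0.0, -1.0]]
ft_force: [0.1, -0.9, -0.2]
width: 0.0004
```

move_arm(delta_pos=[[0,0,0],[0,0,0],[0,0,0],[0,0,0],[0,0,0],[0,0,0],[0,0,0],[0,0,0],[0,0,0],[0,0,0]], rotation=[[0,0,8.5],[0,0,8.5],[8,0,0],[8,0,0],[8,0,0],[8,0,0],[8,0,0],[8,0,0],[0,0,0],[0,0,0]])

```text
t: 3.5
position: [0.4002, -0.0943, 0.2691]
orientation: [[0.929, -0.248, 0.273], [-0.369, -0.622, 0.691], [-0.002, -0.743, -0.67]]
ft_force: [-1.1, 0.2, -0.2]
width: 0.0004
```

```bash
cat >> h.py <<'E'
A=np.radians(67.3); BX=np.array([np.cos(A),np.sin(A),0]); BY=np.array([-BX[1],BX[0],0]); H=np.array([.5475,.1865,.085])
def box(p): d=np.asarray(p)-H; return np.array([d@BX,d@BY,d[2]])
def st():
    s=env.read_state(); R=np.array(s['orientation']); p=np.array(s['position'])
    print('t',round(s['t'],2),'pos',p.round(4),'hingeframe',box(p).round(4),'F',np.round(s['ft_force'],2),'w',round(s['width'],4)); print('q',np.round(s['qpos'],1)); print('R in box axes (cols=tool axes)\n',(np.array([BX,BY,[0,0,1]])@R).round(3)); return s
E
python3 -c "
from h import *
st()"
```

```text
t 3.5 pos [ 0.4002 -0.0943  0.2691] hingeframe [-0.3159  0.0276  0.1841] F [-1.15  0.17 -0.18] w 0.0004
q [-59.6   9.4 104.8  36.2  98.3 -43.3]
R in box axes (cols=tool axes)
 [[ 0.018 -0.669  0.743]
 [-1.    -0.011  0.015]
 [-0.002 -0.743 -0.67 ]]
```

move_arm(delta_pos=[[0,0.0135,0.025],[0,0.0135,0.025],[0,0.0135,0.025],[0,0.0135,0.025],[0,0.0135,0.025],[0,0.0135,0.025],[0,0.0135,0.025],[0,0.0135,0.025],[0,0,0],[0,0,0]], rotation=[[0,0,0],[0,0,0],[0,0,0],[0,0,0],[0,0,0],[0,0,0],[0,0,0],[0,0,0],[0,0,0],[0,0,0]])

```text
t: 4.5
position: [0.4289, -0.0223, 0.0564]
orientation: [[0.931, -0.243, 0.272], [-0.365, -0.624, 0.691], [0.002, -0.742, -0.67]]
ft_force: [0.0, -0.0, -0.2]
width: 0.0006
```

```bash
python3 -c "
from h import *
st(); c=cap('side'); cv2.imwrite('pics/side1.png',cv2.resize(c['frame'][100:400,100:500,::-1],(800,600)))"
```

```text
t 4.5 pos [ 0.4289 -0.0223  0.0564] hingeframe [-0.2384  0.0288 -0.0286] F [ 0.03 -0.03 -0.21] w 0.0006
q [-51.3  24.6 124.1  44.2  67.6 -61. ]
R in box axes (cols=tool axes)
 [[ 0.022 -0.67   0.742]
 [-1.    -0.016  0.015]
 [ 0.002 -0.742 -0.67 ]]
```

View pics/side1.png

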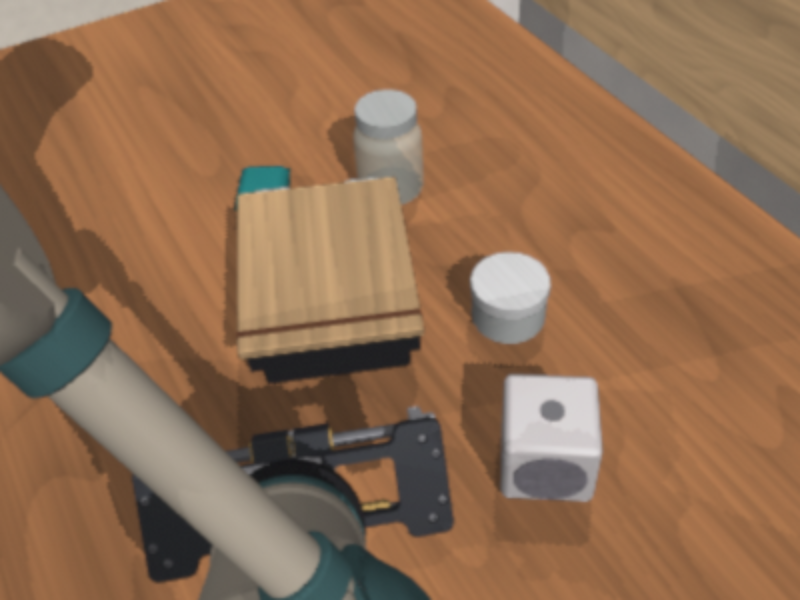

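The gripper is centred in front of the lip, with the speaker clear to its right. Next I go in under the lip and then lift.

move_arm(delta_pos=[[0,-0.012,0.014],[0,-0.012,0.014],[0,-0.012,0.014],[0,-0.012,0.014],[0,0,0],[0,0,0]], rotation=[[0,0,0],[0,0,0],[0,0,0],[0,0,0],[0,0,0],[0,0,0]])

```text
t: 5.15
position: [0.4561, 0.0449, 0.0545]
orientation: [[0.93, -0.244, 0.274], [-0.367, -0.624, 0.69], [0.003, -0.742, -0.67]]
ft_force: [0.4, -0.7, 1.3]
width: 0.0002
```

move_arm(delta_pos=[[0,-0.0085,-0.0048],[0,-0.0085,-0.0048],[0,-0.0085,-0.0048],[0,-0.0085,-0.0048],[0,-0.0085,-0.0048],[0,-0.0085,-0.0048]], rotation=[[0,0,0],[0,0,0],[0,0,0],[0,0,0],[0,0,0],[0,0,0]])

```text
t: 5.75
position: [0.4602, 0.0579, 0.1119]
orientation: [[0.93, -0.246, 0.273], [-0.368, -0.622, 0.692], [0.0, -0.744, -0.669]]
ft_force: [-0.2, -0.5, 0.1]
width: 0.0007
```

```bash
python3 -c "
from h import *
st(); c=cap('side'); cv2.imwrite('pics/side2.png',cv2.resize(c['frame'][100:400,100:500,::-1],(800,600)))"
```

```text
t 5.75 pos [0.4602 0.0579 0.1119] hingeframe [-0.1523  0.031   0.0269] F [-0.24 -0.49  0.06] w 0.0007
q [-40.7  17.3 123.6  49.   68.5 -50.2]
R in box axes (cols=tool axes)
 [[ 0.02  -0.668  0.744]
 [-1.    -0.013  0.015]
 [ 0.    -0.744 -0.669]]
```

View pics/side2.png

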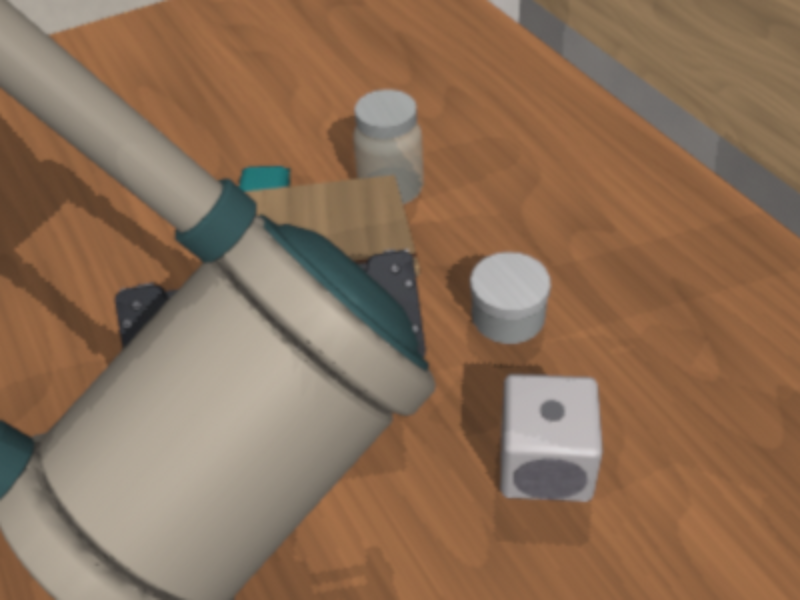

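The arm hides the lip, so I check the lid angle by depth.

```bash
python3 - <<'E'
from h import *
s=load('side')
for u,v in((100+270/2,100+210/2),(100+340/2,100+200/2),(100+390/2,100+190/2),(100+395/2,100+235/2)): print(world(s,u,v).round(3),box(world(s,u,v)).round(3))
c=cap('top')
for u,v in((225,300),(240,310),(260,270),(270,320),(290,290)): print(u,v,box(world(c,u,v)).round(3))
cv2.imwrite('pics/t2.png',c['frame'][:,:,::-1])
E
```

```text
[0.496 0.161 0.11 ] [-0.044  0.038  0.025]
[0.552 0.142 0.108] [-0.04  -0.021  0.023]
[0.595 0.133 0.106] [-0.031 -0.065  0.021]
[0.558 0.057 0.132] [-0.115 -0.06   0.047]
225 300 [-0.013  0.01   0.015]
240 310 [-0.04   0.013  0.024]
260 270 [-0.043 -0.051  0.025]
270 320 [-0.086  0.008  0.039]
290 290 [-0.095 -0.043  0.043]
```

View pics/t2.png

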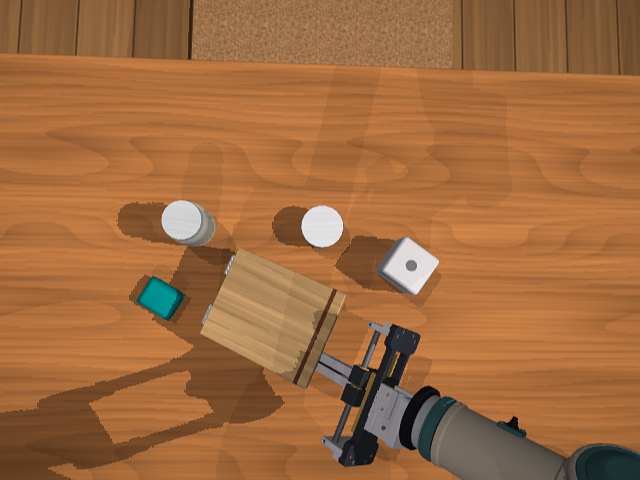

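The lid is up about 19°, resting on the fingers as modelled. I continue along the arc.

move_arm(delta_pos=[[0,-0.0085,-0.0048],[0,-0.0085,-0.0048],[0,-0.0085,-0.0048],[0,-0.0085,-0.0048],[0,-0.0085,-0.0048],[0,-0.0085,-0.0048],[0,-0.0115,0.0015],[0,-0.0115,0.0015],[0,-0.0115,0.0015],[0,-0.0115,0.0015]], rotation=[[0,0,0],[0,0,0],[0,0,0],[0,0,0],[0,0,0],[0,0,0],[0,0,0],[0,0,0],[0,0,0],[0,0,0]])

```text
t: 6.85
position: [0.478, 0.103, 0.1987]
orientation: [[0.93, -0.246, 0.273], [-0.368, -0.622, 0.691], [-0.0, -0.743, -0.669]]
ft_force: [0.8, -0.8, -0.5]
width: 0.0004
```

```bash
python3 - <<'E'
from h import *
st(); c=cap('top')
R=cv2.Rodrigues(np.array(c['rvec'],float))[0]; t=np.array(c['tvec'],float).ravel()
def cloud(c):
    v,u=np.mgrid[0:480,0:640]; d=c['depth']; P=np.stack([(u-c['cx'])/c['fx']*d,(v-c['cy'])/c['fy']*d,d],-1)
    return (P-t)@R
W=cloud(c)-H; B=np.stack([W@BX,W@BY,W[...,2]],-1)
f=c['frame'].astype(int)
m=(B[...,1]<-0.03)&(B[...,1]>-.065)&(B[...,0]>-.2)&(B[...,0]<.05)&(B[...,2]>.012)
b=B[m]; print(m.sum(), np.percentile(np.degrees(np.arctan2(b[:,2],-b[:,0])),[10,50,90]), b[:,0].min(),b[:,2].max())
E
```

```text
t 6.85 pos [0.478  0.103  0.1987] hingeframe [-0.1039  0.0319  0.1137] F [ 0.82 -0.8  -0.5 ] w 0.0004
q [-34.    9.  117.5  48.9  74.4 -35.4]
R in box axes (cols=tool axes)
 [[ 0.02  -0.669  0.743]
 [-1.    -0.013  0.015]
 [-0.    -0.743 -0.669]]
4137 [51.39996125 56.27349377 81.86747829] -0.19994379126862322 0.7024347245238083
```

move_arm(delta_pos=[[0,-0.0104,0.0041],[0,-0.0104,0.0041],[0,-0.0104,0.0041],[0,-0.0104,0.0041],[0,-0.0077,0.0066],[0,-0.0077,0.0066],[0,-0.0077,0.0066],[0,-0.0077,0.0066],[0,-0.006,0.0066],[0,-0.006,0.0066],[0,-0.006,0.0066]], rotation=[[0,0,0],[0,0,0],[0,0,0],[0,0,0],[0,0,0],[0,0,0],[0,0,0],[0,0,0],[0,0,0],[0,0,0],[0,0,0]])

```text
t: 8.0
position: [0.5173, 0.2023, 0.2233]
orientation: [[0.93, -0.246, 0.273], [-0.368, -0.622, 0.691], [-0.0, -0.743, -0.669]]
ft_force: [1.0, 0.6, 0.5]
width: -0.0003
```

move_arm(delta_pos=[[0,-0.006,0.0066],[0,-0.006,0.0066],[0,-0.006,0.0066],[0,0,0],[0,0,0]], rotation=[[0,0,0],[0,0,0],[0,0,0],[0,0,0],[0,0,0]])

```text
t: 8.5
position: [0.5268, 0.2267, 0.2234]
orientation: [[0.93, -0.246, 0.273], [-0.367, -0.623, 0.691], [0.0, -0.743, -0.669]]
ft_force: [-1.0, -0.2, 0.2]
width: 0.0005
```

```bash
python3 - <<'E'
from h import *
st(); c=cap('top'); cv2.imwrite('pics/t3.png',c['frame'][:,:,::-1])
E
```

```text
t 8.5 pos [0.5268 0.2267 0.2234] hingeframe [0.0291 0.0346 0.1384] F [-0.98 -0.21  0.15] w 0.0005
q [-15.3   8.4 113.7  54.7  64.9 -21.6]
R in box axes (cols=tool axes)
 [[ 0.02  -0.669  0.743]
 [-1.    -0.014  0.015]
 [ 0.    -0.743 -0.669]]
```

View pics/t3.png

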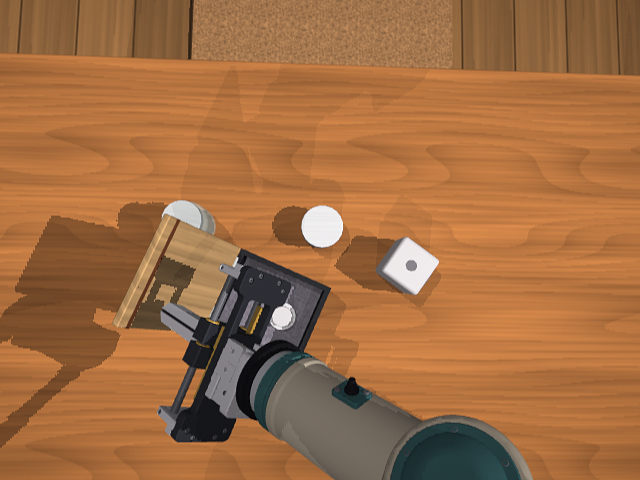

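The lid is leaning open, and the tracker's white cap shows at about (283,317). I back off and bring the tool vertical.

move_arm(delta_pos=[[0,0.0085,-0.0275],[0,0.0085,-0.0275],[0,0.0085,-0.0275],[0,0.0085,-0.0275],[0,0.0085,-0.0275],[0,0,0],[0,0,0],[0,0,0],[0,0,0],[0,0,0],[0,0,0],[0,0,0]], rotation=[[0,0,0],[0,0,0],[0,0,0],[0,0,0],[0,0,0],[-8,0,0],[-8,0,0],[-8,0,0],[-8,0,0],[-8,0,0],[-8,0,0],[0,0,0]])

```text
t: 9.75
position: [0.48, 0.1087, 0.284]
orientation: [[0.932, -0.361, 0.0], [-0.361, -0.932, 0.0], [0.0, -0.0, -1.0]]
ft_force: [-0.9, 0.1, 0.4]
width: 0.0005
```

```bash
python3 - <<'E'
from h import *
c=load('top'); f=c['frame'].astype(int)
s=st(); w=cap('wrist'); d=cap('side'); 
for n,q in(('t',c),('s',d)):
    R=cv2.Rodrigues(np.array(q['rvec'],float))[0]; t=np.array(q['tvec'],float).ravel()
    v,u=np.mgrid[0:480,0:640]; D=q['depth']; P=(np.stack([(u-q['cx'])/q['fx']*D,(v-q['cy'])/q['fy']*D,D],-1)-t)@R
    B=np.stack([(P-H)@BX,(P-H)@BY,P[...,2]],-1); g=q['frame'].astype(int)
    m=(B[...,0]>-.14)&(B[...,0]<-.01)&(abs(B[...,1])<.062)&(B[...,2]>.046)&(B[...,2]<.07)&(g.min(-1)>150)
    print(n,m.sum(),u[m].mean(),v[m].mean(),B[m].mean(0).round(4),P[m].mean(0).round(4),(np.ptp(P[m],axis=0) if m.any() else ''))
    l=(B[...,0]>.0)&(B[...,0]<.1)&(abs(B[...,1])<.07)&(abs(B[...,1])>.02)&(B[...,2]>.12)&(B[...,2]<.3)&(g[...,0]-g[...,2]>25)
    if l.sum()>50: b=B[l]; k=np.polyfit(b[:,2],b[:,0],1); print('lid',l.sum(),90+np.degrees(np.arctan(k[0])))
cv2.imwrite('pics/w.png',w['frame'][:,:,::-1])
E
```

```text
t 9.75 pos [0.48   0.1087 0.284 ] hingeframe [-0.0978  0.0322  0.199 ] F [-0.94  0.15  0.35] w 0.0005
q [ 4.6  6.5 87.3  0.  86.2 25.8]
R in box axes (cols=tool axes)
 [[ 0.027 -1.     0.   ]
 [-1.    -0.027 -0.   ]
 [ 0.    -0.    -1.   ]]
t 435 282.29655172413794 316.55632183908045 [-0.1005  0.0027  0.0543] [0.5062 0.0948 0.0543] [0.0410644  0.03809091 0.01303993]
lid 4980 112.47693562706993
s 248 263.5524193548387 248.29032258064515 [-0.0975 -0.0001  0.0542] [0.51   0.0965 0.0542] [0.0408434  0.03773492 0.01167059]
lid 4015 111.7080541630242
```

View pics/w.png

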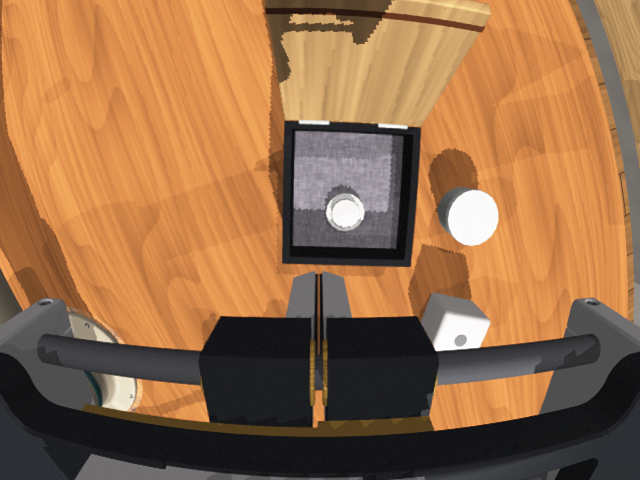

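The lid is open at 112° (its stop). The cap is centred near (345,211) in the wrist view. I cross-check its position from all three views.

```bash
python3 - <<'E'
from h import *
w=load('wrist'); M=np.array(w['mount']); s=w['s']; R=np.array(s['orientation']); p=np.array(s['position'])
f=w.get('fx'); du,dv=(345-w['cx'])/w['fx'],(211-w['cy'])/w['fy']; r=np.hypot(du,dv)
ray=np.array([du/r*np.sin(r),dv/r*np.sin(r),np.cos(r)])
o=p+R@M[:3,3]; d=R@M[:3,:3]@ray; k=o+d*(.056-o[2])/d[2]; print('wrist',k.round(4),box(k).round(4))
for q in('top','side'):
    q=cap(q); 
    R=cv2.Rodrigues(np.array(q['rvec'],float))[0]; t=np.array(q['tvec'],float).ravel()
    v,u=np.mgrid[0:480,0:640]; D=q['depth']; P=(np.stack([(u-q['cx'])/q['fx']*D,(v-q['cy'])/q['fy']*D,D],-1)-t)@R
    B=np.stack([(P-H)@BX,(P-H)@BY,P[...,2]],-1); g=q['frame'].astype(int)
    m=(B[...,0]>-.14)&(B[...,0]<-.01)&(abs(B[...,1])<.062)&(B[...,2]>.0535)&(B[...,2]<.065)&(g.min(-1)>150)
    if m.any():
        x=P[m]; print(m.sum(),x.mean(0).round(4),np.ptp(x,axis=0).round(3),((x.max(0)+x.min(0))/2).round(4))
E
```

```text
wrist [0.5079 0.1002 0.056 ] [-0.0949  0.0032 -0.029 ]
30 [0.4944 0.1008 0.0562] [0.008 0.017 0.006] [0.4953 0.1005 0.0569]
192 [0.5093 0.0958 0.0558] [0.031 0.028 0.004] [0.5091 0.0962 0.0558]
```

move_arm(delta_pos=[[0.015,0,0],[0.015,0,0],[0,0,0.035],[0,0,0.035],[0,0,0.035],[0,0,0.035],[0,0,0.035],[0,0,0.035],[0,0,0],[0,0,0]], rotation=[[0,0,0],[0,0,0],[0,0,0],[0,0,0],[0,0,0],[0,0,0],[0,0,0],[0,0,0],[0,0,0],[0,0,0]])

```text
t: 10.95
position: [0.5078, 0.0929, 0.074]
orientation: [[0.929, -0.369, -0.0], [-0.369, -0.929, 0.0], [-0.0, 0.0, -1.0]]
ft_force: [-0.0, -0.2, -0.0]
width: 0.0005
```

```bash
python3 - <<'E'
from h import *
st(); w=cap('wrist'); cv2.imwrite('pics/w2.png',cv2.resize(w['frame'][100:340,200:520,::-1],(800,600)))
E
```

```text
t 10.95 pos [0.5078 0.0929 0.074 ] hingeframe [-0.1017  0.0005 -0.011 ] F [-0.01 -0.19 -0.04] w 0.0005
q [  2.6  17.2 104.7   0.   58.1  24.3]
R in box axes (cols=tool axes)
 [[ 0.018 -1.    -0.   ]
 [-1.    -0.018  0.   ]
 [-0.     0.    -1.   ]]
```

View pics/w2.png

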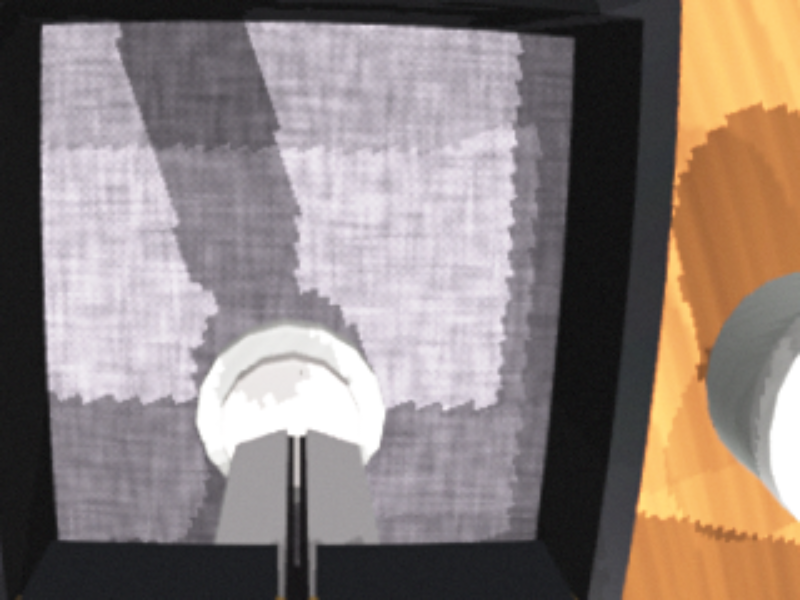

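The fingertips are over the cap; I shift 4 mm towards its centre and press gently.

move_arm(delta_pos=[[0,-0.004,0],[0,0,0.007],[0,0,0.007],[0,0,0.003],[0,0,0.002],[0,0,0.002],[0,0,0],[0,0,0],[0,0,0]], rotation=[[0,0,0],[0,0,0],[0,0,0],[0,0,0],[0,0,0],[0,0,0],[0,0,0],[0,0,0],[0,0,0]])

```text
t: 11.9
position: [0.5079, 0.0978, 0.0531]
orientation: [[0.93, -0.368, -0.001], [-0.368, -0.93, 0.0], [-0.001, -0.0, -1.0]]
ft_force: [-2.2, 1.1, 1.9]
width: 0.0004
```

```bash
python3 -c "
from h import *
st()"
```

```text
t 11.9 pos [0.5079 0.0978 0.0531] hingeframe [-0.0971  0.0023 -0.0319] F [-2.16  1.09  1.91] w 0.0004
q [  3.2  18.7 106.1   0.   55.2  24.7]
R in box axes (cols=tool axes)
 [[ 0.02  -1.    -0.   ]
 [-1.    -0.02   0.001]
 [-0.001 -0.    -1.   ]]
```

Contact is made at about 2 N; I press on in small steps.

move_arm(delta_pos=[[0,0,0.001],[0,0,0.001],[0,0,0],[0,0,0],[0,0,0]], rotation=[[0,0,0],[0,0,0],[0,0,0],[0,0,0],[0,0,0]])

```text
t: 12.4
position: [0.5079, 0.0978, 0.0512]
orientation: [[0.93, -0.368, -0.001], [-0.368, -0.93, 0.0], [-0.001, 0.0, -1.0]]
ft_force: [-3.1, 0.7, 5.5]
width: 0.0003
```

move_arm(delta_pos=[[0,0,0.001],[0,0,0],[0,0,0],[0,0,0]], rotation=[[0,0,0],[0,0,0],[0,0,0],[0,0,0]])

```text
t: 12.8
position: [0.508, 0.0978, 0.0511]
orientation: [[0.93, -0.368, -0.0], [-0.368, -0.93, 0.0], [-0.0, -0.0, -1.0]]
ft_force: [-4.3, 1.5, 10.7]
width: 0.0005
```

The cap has bottomed: z has stopped at 0.051 m and the force is up to about 10 N. I retract straight up.

move_arm(delta_pos=[[0,0,-0.005],[0,0,-0.01],[0,0,-0.03],[0,0,-0.03],[0,0,-0.03],[0,0,-0.03],[0,0,-0.03],[0,0,-0.03],[0,0,-0.03],[0,0.03,0],[0,0.03,0],[0,0,0]], rotation=[[0,0,0],[0,0,0],[0,0,0],[0,0,0],[0,0,0],[0,0,0],[0,0,0],[0,0,0],[0,0,0],[0,0,0],[0,0,0],[0,0,0]])

```text
t: 14.0
position: [0.4858, 0.0394, 0.2757]
orientation: [[0.929, -0.37, 0.002], [-0.37, -0.929, -0.002], [0.002, 0.001, -1.0]]
ft_force: [0.5, 0.1, 0.8]
width: 0.0005
```

```bash
python3 - <<'E'
from h import *
st(); c=cap('side'); cv2.imwrite('pics/s9.png',cv2.resize(c['frame'][100:400,100:500,::-1],(800,600)))
R=cv2.Rodrigues(np.array(c['rvec'],float))[0]; t=np.array(c['tvec'],float).ravel()
v,u=np.mgrid[0:480,0:640]; D=c['depth']; P=(np.stack([(u-c['cx'])/c['fx']*D,(v-c['cy'])/c['fy']*D,D],-1)-t)@R
B=np.stack([(P-H)@BX,(P-H)@BY,P[...,2]],-1); g=c['frame'].astype(int)
m=(B[...,0]>-.14)&(B[...,0]<-.01)&(abs(B[...,1])<.062)&(B[...,2]>.0535)&(B[...,2]<.065)&(g.min(-1)>150)
print('cap',m.sum(),P[m].mean(0).round(4))
l=(B[...,0]>.0)&(B[...,0]<.1)&(abs(B[...,1])<.07)&(B[...,2]>.12)&(B[...,2]<.3)&(g[...,0]-g[...,2]>25)
b=B[l]; k=np.polyfit(b[:,2],b[:,0],1); print('lid',90+np.degrees(np.arctan(k[0])))
for u,v in((355,240),(376,305),(293,155),(232,187)): print(world(c,u,v).round(3))
E
```

```text
t 14.0 pos [0.4858 0.0394 0.2757] hingeframe [-1.595e-01  1.000e-04  1.907e-01] F [0.54 0.15 0.75] w 0.0005
q [-3.5  6.2 88.8 -0.1 84.9 18.3]
R in box axes (cols=tool axes)
 [[ 0.017 -1.    -0.001]
 [-1.    -0.017 -0.002]
 [ 0.002  0.001 -1.   ]]
cap 190 [0.5094 0.0958 0.0556]
lid 111.6879641804327
[0.654 0.034 0.048]
[ 0.592 -0.106  0.07 ]
[0.622 0.183 0.148]
[0.512 0.211 0.106]
```

View pics/s9.png

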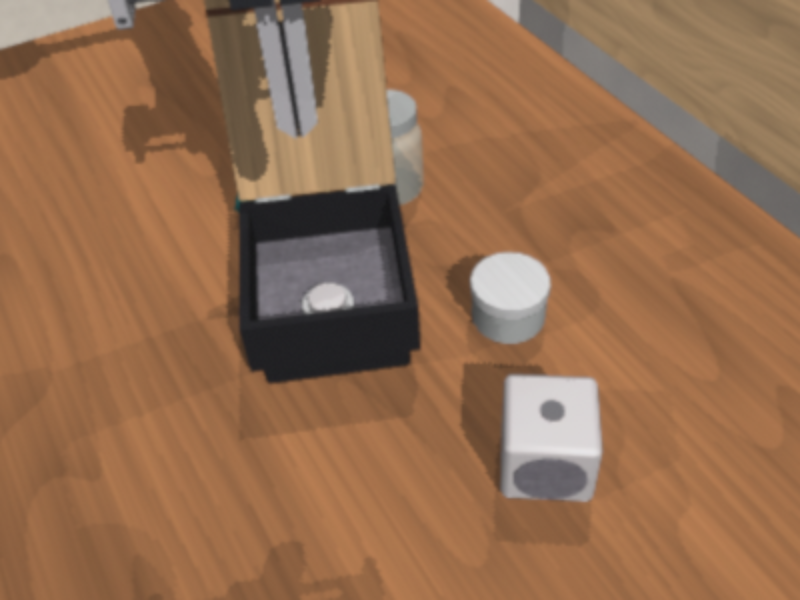

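The lid is open at 112° and the cap is back up at z ≈ 0.056 m. The tracker lies flat, the bystanders are in place, and the arm touches nothing.

```bash
python3 -c "
from plant import env
print(env.finish_job())"
```

```text
the job is handed in; nothing more can be done
None
```

The oak lid is open and standing by itself, the tracker's cap was pressed to the bottom and has sprung back, and the job is handed in at about 14 s of the 53 s.

- **Lid:** I lifted it by the lip with shut fingers tilted about 48° and pushed it past upright. It measures about 112° (1.95 rad), on its stop, with the fingers clear of it.
- **Cap:** I pressed with the tool vertical until it stopped moving at z = 0.051 m, with the force reaching 10.7 N. After the fingers left, the cap top measured 0.056 m, its unpressed height, and the tracker lay flat on the box floor.
- **Bystanders:** In the last side picture the tin and speaker had not moved. The lid now hides nearly all of the earbud case and part of the jar, so I could not re-measure those two. Nothing went near them except the lid swinging open, and the part of the jar still in view looked unmoved.
- **Disagreements:** The cap's position differed by up to about 4 mm between the wrist and side cameras, so I aimed between them. The last top-view reading of the cap was unusable because the gripper blocked it.

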